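Scan the canister at the second-hand shop's counter

ROBOT

A 7-joint arm with a two-finger parallel gripper is mounted at the origin on the work surface. World frame = base frame: x ahead of the robot, y to its left, z up, the work surface at z = 0. Lengths are in m, angles in rad, forces in N, time in s.
With the tool pointing down it reaches from about 0.4 to 0.9 m from the base axis. Payload 5.5 kg.
Tool frame: the origin (TCP) lies midway between the tips of the shut fingers; the grasp point (between the pads) lies 19 mm behind it; z points along the fingers, x is the direction in which the jaws open and shut, and the axes are right-handed (so a half turn about z gives the same grasp; the last joint's range is limited). The gripper opens to 85 mm and grips with 20 to 120 N. Pads are 22 mm wide; open, the fingers measure 114 mm over their backs; the gripper's body (76 mm by 85 mm) begins 54 mm behind the grasp point. The pads swing forward as they close: fully open they stand 13 mm farther back than shut.
Start: joints at [-1.014, 0.501, -0.427, 1.55, 0.221, 1.138, -0.21], TCP at [0.188, 0.622, 0.204] pointing down, gripper open.
Joint ranges: [-2.88, 2.88], [-0.31, 2.03], [-1.54, 1.56], [0.2, 2.42], [-1.41, 4.55], [0.19, 2.02], [-2.57, 2.57]. Speed limits (rad/s): [2.57, 2.57, 3.14, 3.14, 3.14, 3.14, 3.14].

INTERFACE

Orientations are given as a unit quaternion [x, y, z, w].
In Python, from bench import * gives the robot as it stands.
- The arm moves only by the tool carry_out, never from a script. Its argument "steps" is a list of rows, each an object of numbers: "ax", "ay", "az": the turn, a rotation vector about the world's x, y, z in rad; "x", "y", "z": the shift along the world's x, y, z in mm; "gripper": the finger opening in mm, from 0 to 85.4. In form: [{"ax": .., "ay": .., "az": .., "x": .., "y": .., "z": .., "gripper": ..}, ...]. A call has 1 to 8 rows; each row shifts and turns the commanded pose from where the row before left it; what a row does not reach is not made up. A row lasts 1/10 s, in which the tool goes at most 50 mm and 8.59 degrees, less where a joint would pass 70% of its speed; a pose out of reach is approached as far as the arm can. A call is refused whole if a number of a shift passes 50 or a number of a turn 0.15, either way. A call with a gripper value outside its range is refused whole. The fingers move at their own pace and stop on an object; "grip_force" is the grip in N (left out, the last holds). Time passes only in rows, so rows that do not move let the fingers close. It gives the time, the measured TCP pose, the force and the opening at its end, in the units of the state.
- get_obs(): the state, without advancing time (a new reading comes with each control period).
- capture(name): name is "scene" or "side" or "wrist"; returns the picture (420x560x3 uint8, blue, green, red); there is no depth.
- calibration(name): a dict with "fx", "fy", "cx", "cy" (pixels), "rvec" (rotation vector, rad) and "tvec" (3), from world to camera coordinates, as OpenCV has them; the wrist camera has in their place "tool_from_camera" (4x4, takes a point from camera to tool coordinates, whose origin is the TCP and whose axes are the tool frame's). Camera axes: x right, y down, z forward; pixel columns grow to the right and rows downward; lengths in m; the calibration is good to about 2 mm. The wrist camera is an equidistant fisheye: a pixel r from the principal point sees the ray r / f radians off the axis. A picture is of the moment at which its call begins: read the wrist's pose just before it. calibration takes no time and is no camera call.
- job_done(): hands the job in, once; it reports no verdict.
The state is a dict: "time_s": time; "joints": joint angles; "qd": joint speeds; "tau": joint torques, N m; "position": TCP position; "ee_rot": TCP orientation; "force": force on the tool from outside, world axes, zero at the start; "torque": the same for the moment, N m; "finger_gap": finger opening in m.
Only numpy, scipy, OpenCV 4.12 (cv2) and the standard library are available. Lean on these libraries where they do the work, as an engineer would, in place of code of your own. Each camera call takes 0.05 s, during which the arm holds its last target.

TASK

Turn the lidded canister where it stands until its price label faces the scanner's dock, and let go of it. Then draw the wand scanner up out of its dock, tip it about halfway between upright and level, and hold it raised with its lower (reading) end aimed at the middle of the label from about 8 cm away, touching nothing. Finish while still holding the scanner there; leave the canister standing and the other things on the counter alone.

Things in the scene. Friction and masses are not known exactly. Their poses are not given: they have to be found in the camera images.
- dock_mouth (a point): Scanner's dock: a fixed grey block 75 x 70 mm, 60 mm high, with a rectangular socket 31 x 25 mm, 45 mm deep, open at the top. This point is the centre of the socket's mouth on the block's top (60 mm above the counter); z up, x along the socket's long side, away from the robot.
- wand_mid (a point): Wand scanner: a loose black straight bar 160 mm long, section 28 mm (its x) by 22 mm (its y), 140 g, standing upright in the dock with its lower 45 mm in the socket (1.5 mm play each side) and 115 mm showing, top at 175 mm above the counter. This point is its centre, half-way along; z runs along the bar from the reading end up to the top end. Pinch it across the 22 mm sides (along y) 30 to 45 mm above this point; its centre of mass is about 15 mm above this point.
- wand_tip (a point): Centre of the wand scanner's lower end face, its reading window, 80 mm below the bar's centre; same axes as wand_mid, so it looks along -z.
- can_center (a point): Canister: a loose round aluminium canister with dark wooden lid, 62 mm diameter all the way up, 140 mm high, about 300 g, standing on the counter about 0.2 m to the left or the right of the dock. The lid is the top 35 mm. This point is its centre, half-way up (70 mm); z up, x points horizontally to the middle of the price label.
- label (a point): Middle of the canister's price label: a white paper label with dark bars, 48 mm wide round the side, 42 mm high, on the surface 80 mm above the counter, 31 mm out along can_center's x; same axes. A white paper strip 13 mm wide runs from the label up over the lid to the lid's centre, so the label's side can be told from above.
- dock: The dock block; origin at the centre of its underside on the counter, axes as dock_mouth.
- wand: The wand scanner; origin at its reading end (as wand_tip).
- can: The canister; origin at the centre of its underside, axes as can_center.
- vase_mid (a point): Bystander: blue ceramic vase, 80 mm diameter, 148 mm high; this point is half-way up. About 0.2 m beyond the dock as seen from the robot.
- cup_mid (a point): Bystander: white open cup without handle, 76 mm diameter, 80 mm high; this point is half-way up. About 0.2 m from the dock, on the side away from the canister.
- carton_mid (a point): Bystander: small cardboard carton 85 x 60 x 45 mm high; this point is its centre. At the left, farther from the robot than the dock.
- vase: The vase; origin at the centre of its underside.
- cup: The cup; origin at the centre of its underside.
- carton: The carton; origin at the centre of its underside.
Mind the look-alikes: they are no part of the job. What is shaped like the can but yellow is not meant. Of the things shaped like the wand, the black one is meant.

How it is judged:
On the way, in this order (a step that is already met when the one before it is completed fails the run):
1. the canister stands released with its label facing the dock, the scanner still in the dock (x of dock_mouth in the frame of can_center above 0.1 m and y of dock_mouth in the frame of can_center between -0.075 and 0.075 m and angle between can_center's own z axis and vertical below 0.1 rad and height (world z) of can_center between 0.063 and 0.077 m and distance of can_center from where it was at the start of the episode below 0.06 m and z of wand_tip in the frame of dock_mouth below -0.03 m and horizontal distance between wand_tip and dock_mouth below 0.02 m and contact force between the fingers and can below 0.1 N), for 0.2 s.
2. the scanner is drawn fully up out of the dock (z of wand_tip in the frame of dock_mouth above 0.01 m and contact force between the fingers and wand above 2 N), for 0.1 s.
At the end, for the whole second after the job is handed in: Canister upright within 6 cm of its start, label facing the dock within 75 mm sideways (~20 deg). Scanner held by the fingers only, reading end over 9 cm up, bar tilted 22-72 deg, in front of the label; its axis passes within 30 mm of the label middle, 3-15 cm ahead of the reading end (x of dock_mouth in the frame of can_center above 0.1 m and y of dock_mouth in the frame of can_center between -0.075 and 0.075 m and angle between can_center's own z axis and vertical below 0.1 rad and height (world z) of can_center between 0.063 and 0.077 m and distance of can_center from where it was at the start of the episode below 0.06 m and x of label in the frame of wand_tip between -0.03 and 0.03 m and y of label in the frame of wand_tip between -0.03 and 0.03 m and z of label in the frame of wand_tip between -0.15 and -0.03 m and contact force between the fingers and wand above 2 N and contact force between wand and dock below 0.1 N and contact force between wand and can below 0.1 N and contact force between wand and vase below 0.1 N and contact force between wand and cup below 0.1 N and contact force between wand and carton below 0.1 N and height (world z) of wand_tip above 0.09 m and angle between wand_tip's own z axis and vertical between 0.38 and 1.25 rad and x of wand_tip in the frame of can_center above 0.04 m); the arm keeps its last pose, push and grip.
It fails at once if the vase is pushed away (over 3 cm) or tipped over (distance of vase_mid from where it was at the start of the episode above 0.03 m or angle between vase_mid's own z axis and vertical above 0.5 rad).
It fails at once if the cup is pushed away (over 3 cm) or tipped over (distance of cup_mid from where it was at the start of the episode above 0.03 m or angle between cup_mid's own z axis and vertical above 0.5 rad).
It fails at once if the carton is pushed away (over 3 cm) or tipped over (distance of carton_mid from where it was at the start of the episode above 0.03 m or angle between carton_mid's own z axis and vertical above 0.5 rad).
It fails at once if the canister is tipped (angle between can_center's own z axis and vertical above 0.4 rad).
It also fails if it takes over 61 s, if anything falls off the work surface, if the arm or the gripper's body presses on something with over 40 N, if the wrist force passes 120 N, or if a joint passes its speed limit or range.

## Working session

There is one attempt and no reset: what is moved stays moved. The work goes in short steps, Python scripts to look and compute and a tool call to move; the robot and the scene stay as the last step left them, time stands still between calls to the robot, and variables do not carry over. Pictures are saved under pics/ and viewed, and the job is handed in when it is done.

Besides the shell and the picture viewer there is one more tool, called after "Emit:" by a JSON object that holds its "name" and its "arguments", one argument or row to a line. carry_out: Moves the arm, as the interface text tells. Its arguments: {"type":"object","properties":{"steps":{"type":"array","items":{"type":"object","properties":{"ax":{"type":"number"},"ay":{"type":"number"},"az":{"type":"number"},"x":{"type":"number"},"y":{"type":"number"},"z":{"type":"number"},"gripper":{"type":"number"}}}},"grip_force":{"type":"number"}},"required":["steps"]}

```bash
ls; mkdir -p pics; python3 - <<'E'
from bench import *
import cv2
for n in ["scene","side","wrist"]:
    print(n,{k:(v.tolist() if hasattr(v,'tolist') else v) for k,v in calibration(n).items()})
    o=get_obs()
    cv2.imwrite(f"pics/{n}0.png",capture(n))
print(get_obs())
E
```

```text
pics
scene {'fx': 504.45912181982106, 'fy': 504.45912181982106, 'cx': 275.5351317914037, 'cy': 211.08578858501647, 'rvec': [1.9476217821384316, 1.8654731827872932, -0.5251947285117785], 'tvec': [-0.07260746205722116, -0.44888320645020635, 1.4088317508723598]}
side {'fx': 422.10366610809245, 'fy': 422.10366610809245, 'cx': 281.5368039840355, 'cy': 204.43804566052708, 'rvec': [2.157219200841625, -0.6825487882756955, 0.3127351805662509], 'tvec': [-0.4484474156468629, 0.2934702526212341, 0.5789735639664619]}
wrist {'fx': 325.19226210127806, 'fy': 325.19226210127806, 'cx': 281.3473566918107, 'cy': 201.93532137815515, 'tool_from_camera': [[0.9999983848491016, 0.0006635386111786338, -0.0016703340080713469, -0.0009898466982491971], [-0.00016900091575308202, 0.9599525737924125, 0.2801625019662904, -0.0699785850746572], [0.0017893400676001023, -0.2801617671735966, 0.959951135462784, -0.16900562784070522], [0.0, 0.0, 0.0, 1.0]]}
{'time_s': 0.15, 'joints': array([-1.01380199,  0.50165424, -0.42683042,  1.55119342,  0.22080154,
        1.13829734, -0.21031734]), 'qd': array([ 1.23245293e-04, -3.22187129e-03,  6.82840436e-04, -4.33369073e-03,
        1.68919879e-04,  6.85266264e-05, -3.42955284e-04]), 'tau': array([-6.13531651e-03, -5.70039368e+01, -5.82505658e+00, -2.81287980e+01,
        1.06213320e-02,  7.92876788e-03,  1.77284210e-05]), 'position': array([0.18809441, 0.62159651, 0.20349099]), 'ee_rot': array([ 8.02983430e-01,  5.96000877e-01, -6.21865120e-04,  4.22801627e-04]), 'force': array([ 0.49363713, -0.20459629, -0.48787583]), 'torque': array([ 0.03424699,  0.0018574 , -0.05892722]), 'finger_gap': 0.08501314602948835}
```

View pics/scene0.png

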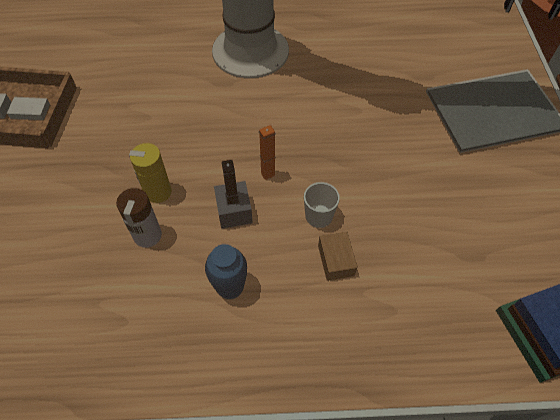

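View pics/side0.png

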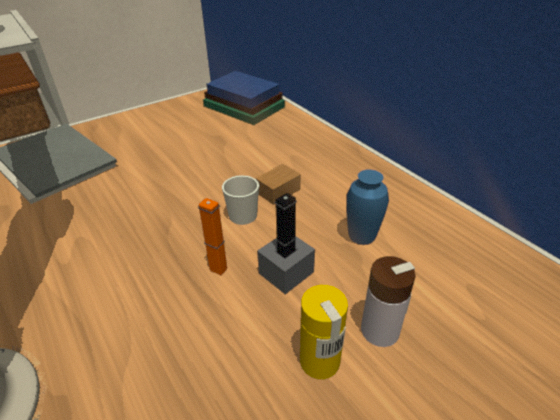

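View pics/wrist0.png

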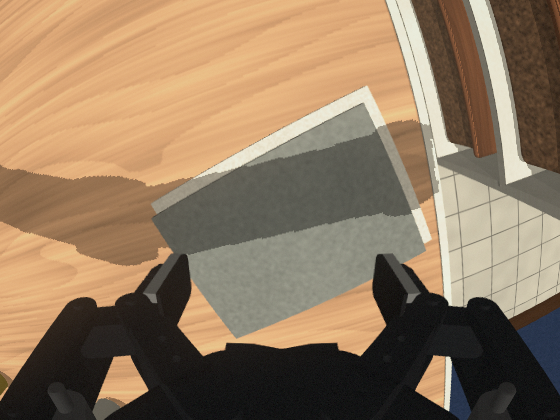

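The scene view shows the canister at about (140,218), with its strip at (130,208). The dock and black wand are at (233,200), the yellow decoy at (150,172), the orange decoy wand at (267,152), the vase at (227,270), the cup at (321,205) and the carton at (337,255). The side view shows the same layout. The wrist camera looks elsewhere for now.

```bash
cat > h.py <<'E'
import numpy as np, cv2
from bench import *
from scipy.spatial.transform import Rotation as R
def cam(n):
    c=calibration(n); Rm=cv2.Rodrigues(np.array(c['rvec']))[0]; t=np.array(c['tvec']); return c,Rm,t
def ray(n,u,v):
    c,Rm,t=cam(n); d=Rm.T@np.array([(u-c['cx'])/c['fx'],(v-c['cy'])/c['fy'],1]); return -Rm.T@t,d/np.linalg.norm(d)
def onz(n,u,v,z):
    o,d=ray(n,u,v); return o+d*(z-o[2])/d[2]
def tri(p):
    A=np.zeros((3,3));b=np.zeros(3)
    rs=[ray(*q) if len(q)==3 else q for q in p]
    for o,d in rs:
        M=np.eye(3)-np.outer(d,d);A+=M;b+=M@o
    x=np.linalg.solve(A,b); return x,[np.linalg.norm((np.eye(3)-np.outer(d,d))@(x-o)) for o,d in rs]
def proj(n,X):
    c,Rm,t=cam(n); X=np.atleast_2d(X)@Rm.T+t; return X[:,:2]/X[:,2:]*c['fx']+[c['cx'],c['cy']]
def wray(u,v,obs):
    c=calibration('wrist');T=np.array(c['tool_from_camera'])
    p=np.array([u-c['cx'],v-c['cy']])/c['fx'];r=np.linalg.norm(p)
    d=np.r_[np.sin(r)*p/max(r,1e-9),np.cos(r)]
    Rt=R.from_quat(obs['ee_rot']).as_matrix()
    return Rt@T[:3,3]+obs['position'],Rt@T[:3,:3]@d
E
python3 - <<'E'
import cv2
a=cv2.imread('pics/scene0.png');b=cv2.imread('pics/side0.png')
cv2.imwrite('pics/c1.png',cv2.resize(a[120:310,90:370],(800,543),interpolation=cv2.INTER_CUBIC))
cv2.imwrite('pics/c2.png',cv2.resize(b[160:385,180:440],(680,588),interpolation=cv2.INTER_CUBIC))
E
```

```text
(no output)
```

View pics/c1.png

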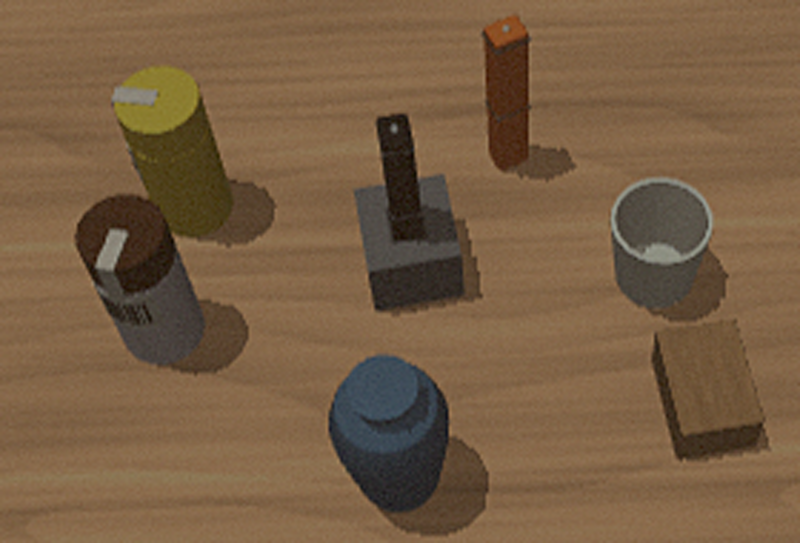

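View pics/c2.png

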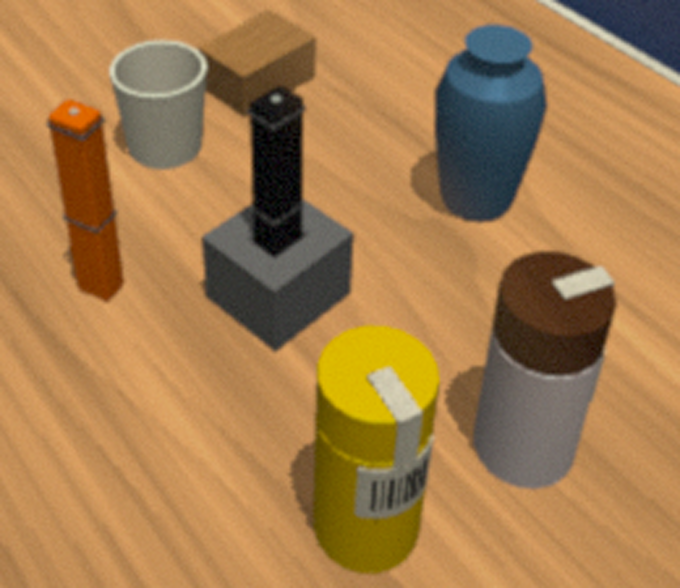

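```bash
python3 - <<'E'
from h import *
def s(u,v): return ('scene',90+u/2.857,120+v/2.857)
def d(u,v): return ('side',180+u/2.615,160+v/2.615)
P=dict(lidc=((119,232),(557,295)),stripout=((104,268),(608,275)),wtop=((394,128),(277,99)),dockA=((355,190),(204,240)),dockFront=((370,277),(275,286)),dockR=((461,258),(352,236)),
vase=((383,388),(498,44)),cup=((662,221),(160,69)),yel=((160,99),(378,374)),org=((506,29),(74,111)))
for k,(a,b) in P.items():
    x,e=tri([s(*a),d(*b)]);print(k,x.round(4),np.round(e,4))
z=.06
for c in [(355,190),(445,176),(461,258),(370,277)]: print('dk',onz(*s(*c),.06).round(4))
print('carton',[onz(*s(*c),.045).round(3)[:2] for c in [(655,332),(737,320),(763,423),(683,435)]])
print('strip', onz(*s(119,232),.14),onz(*s(104,268),.14), onz(*d(557,291),.14),onz(*d(608,275),.14))
E
```

```text
lidc [ 0.577  -0.2343  0.1355] [0.0002 0.0002]
stripout [ 0.6077 -0.2411  0.1384] [0.001 0.001]
wtop [ 0.5256 -0.0438  0.1735] [0.001 0.001]
dockA [ 0.4855 -0.0622  0.0752] [0.0265 0.0265]
dockFront [ 0.5309 -0.0619  0.0088] [0.0176 0.0176]
dockR [ 0.5689 -0.0279  0.0379] [0.0307 0.0307]
vase [ 0.7083 -0.0518  0.1442] [0.0005 0.0005]
cup [0.5462 0.1457 0.0753] [0.0012 0.0012]
yel [ 0.4639 -0.2179  0.1352] [0.0018 0.0018]
org [0.427  0.0364 0.1577] [0.0004 0.0004]
dk [ 0.4972 -0.0821  0.06  ]
dk [ 0.4872 -0.0135  0.06  ]
dk [ 0.5614 -0.0026  0.06  ]
dk [ 0.5748 -0.0696  0.06  ]
carton [array([0.621, 0.137]), array([0.614, 0.198]), array([0.697, 0.206]), array([0.704, 0.149])]
strip [ 0.57978621 -0.23266301  0.14      ] [ 0.60816639 -0.23969151  0.14      ] [ 0.57558196 -0.23495462  0.14      ] [ 0.60675849 -0.2428016   0.14      ]
```

Positions from the two views, in m:

| Thing | Position | Notes |
|---|---|---|
| Canister axis | (0.578, -0.234) | label yaw about -15° |
| Dock | (0.530, -0.042) | yaw about 9° |
| Wand top | (0.526, -0.044, 0.174) | |
| Yellow decoy | (0.464, -0.218) | |

The can has to turn about +119° (CCW). I'll go to the can with the jaws at about -91°.

Emit:
{"name": "carry_out", "arguments": {
  "steps": [
    {"x":33,"y":-37,"z":15,"az":-0.14,"gripper":85},
    {"x":33,"y":-37,"z":15,"az":-0.14},
    {"x":33,"y":-37,"z":15,"az":-0.14},
    {"x":33,"y":-37,"z":15,"az":-0.14},
    {"x":33,"y":-37,"z":15,"az":-0.14},
    {"x":33,"y":-37,"z":15,"az":-0.14},
    {"x":33,"y":-37,"az":-0.14},
    {"x":31,"y":-37,"az":-0.14}
  ]
}}

```text
invalid input
```

Emit:
{"name": "carry_out", "arguments": {
  "steps": [
    {"x":11,"y":-40,"az":-0.14},
    {"x":11,"y":-40,"az":-0.14},
    {"x":11,"y":-40,"az":-0.14},
    {"x":11,"y":-40,"az":-0.14},
    {"x":11,"y":-40,"az":-0.14},
    {"x":11,"y":-40,"az":-0.14},
    {"x":11,"y":-40,"az":-0.14},
    {"x":11,"y":-40,"az":-0.14}
  ]
}}

```text
invalid input
```

Emit:
{"name": "carry_out", "arguments": {
  "steps": [
    {"ax":0,"ay":0,"az":-0.14,"x":33,"y":-37,"z":15,"gripper":85},
    {"ax":0,"ay":0,"az":-0.14,"x":33,"y":-37,"z":15,"gripper":85},
    {"ax":0,"ay":0,"az":-0.14,"x":33,"y":-37,"z":15,"gripper":85},
    {"ax":0,"ay":0,"az":-0.14,"x":33,"y":-37,"z":15,"gripper":85},
    {"ax":0,"ay":0,"az":-0.14,"x":33,"y":-37,"z":15,"gripper":85},
    {"ax":0,"ay":0,"az":-0.14,"x":33,"y":-37,"z":15,"gripper":85},
    {"ax":0,"ay":0,"az":-0.14,"x":33,"y":-37,"z":0,"gripper":85},
    {"ax":0,"ay":0,"az":-0.14,"x":31,"y":-37,"z":0,"gripper":85}
  ]
}}

```text
time_s: 0.95
position: [0.4447, 0.3323, 0.2919]
ee_rot: [0.997, 0.076, 0.001, -0.0]
force: [0.4, 0.2, -0.7]
finger_gap: 0.0846
```

Emit:
{"name": "carry_out", "arguments": {
  "steps": [
    {"ax":0,"ay":0,"az":-0.145,"x":11,"y":-47,"z":0,"gripper":85},
    {"ax":0,"ay":0,"az":-0.145,"x":11,"y":-47,"z":0,"gripper":85},
    {"ax":0,"ay":0,"az":-0.145,"x":11,"y":-47,"z":0,"gripper":85},
    {"ax":0,"ay":0,"az":-0.145,"x":11,"y":-47,"z":0,"gripper":85},
    {"ax":0,"ay":0,"az":-0.145,"x":11,"y":-47,"z":0,"gripper":85},
    {"ax":0,"ay":0,"az":-0.145,"x":11,"y":-47,"z":0,"gripper":85},
    {"ax":0,"ay":0,"az":-0.145,"x":11,"y":-47,"z":0,"gripper":85},
    {"ax":0,"ay":0,"az":-0.145,"x":11,"y":-47,"z":0,"gripper":85}
  ]
}}

```text
time_s: 1.75
position: [0.5313, -0.044, 0.2912]
ee_rot: [0.876, -0.483, 0.0, -0.0]
force: [0.6, 0.4, 0.1]
finger_gap: 0.0851
```

Emit:
{"name": "carry_out", "arguments": {
  "steps": [
    {"ax":0,"ay":0,"az":-0.145,"x":10,"y":-45,"z":0,"gripper":85},
    {"ax":0,"ay":0,"az":-0.145,"x":10,"y":-45,"z":0,"gripper":85},
    {"ax":0,"ay":0,"az":-0.145,"x":10,"y":-45,"z":0,"gripper":85},
    {"ax":0,"ay":0,"az":-0.145,"x":10,"y":-45,"z":0,"gripper":85},
    {"ax":0,"ay":0,"az":0,"x":0,"y":0,"z":0,"gripper":85},
    {"ax":0,"ay":0,"az":0,"x":0,"y":0,"z":0,"gripper":85}
  ]
}}

```text
time_s: 2.35
position: [0.5707, -0.2234, 0.2904]
ee_rot: [-0.702, 0.712, 0.0, -0.001]
force: [0.2, 2.1, -0.7]
finger_gap: 0.085
```

```bash
python3 - <<'E'
from h import *
o=get_obs();im=capture('wrist');cv2.imwrite('pics/w1.png',im)
print({k:np.round(o[k],3).tolist() for k in ['time_s','joints','position','ee_rot']})
import json;json.dump({k:np.array(o[k]).tolist() for k in o},open('o1.json','w'))
E
```

```text
{'time_s': 2.35, 'joints': [-0.013, 0.354, 0.451, 1.568, -0.159, 1.257, -1.122], 'position': [0.571, -0.223, 0.29], 'ee_rot': [-0.702, 0.712, 0.0, -0.001]}
```

View pics/w1.png

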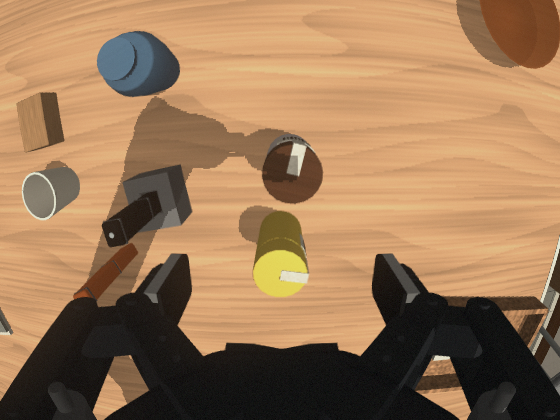

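```bash
python3 - <<'E'
from h import *
import json
o=json.load(open('o1.json'))
im=cv2.imread('pics/w1.png')
cv2.imwrite('pics/w1c.png',cv2.resize(im[120:310,90:340],(790,600),interpolation=cv2.INTER_CUBIC))
def w(u,v,z):
    a,d=wray(u,v,o); return (a+d*(z-a[2])/d[2]).round(4)
print('yaw',np.degrees(2*np.arctan2(o['ee_rot'][1],o['ee_rot'][0])))
print(w(293,175,.14),w(299,145,.14),'wtop',w(111,236,.175),'vase',w(118,60,.148))
print(w(281,273,.14),'yel')
# lid mask
hsv=cv2.cvtColor(im,cv2.COLOR_BGR2HSV)
m=np.zeros(im.shape[:2],np.uint8);m[130:210,255:330]=1
b=((im.max(2)<90)&(hsv[...,0]<20)&(hsv[...,1]>80)&(m>0)).astype(np.uint8)
c=max(cv2.findContours(b,cv2.RETR_EXTERNAL,cv2.CHAIN_APPROX_NONE)[0],key=cv2.contourArea)
print(cv2.boundingRect(c),cv2.minEnclosingCircle(c))
E
```

```text
yaw 269.1858729142755
[ 0.577 -0.237  0.14 ] [ 0.6072 -0.2431  0.14  ] wtop [ 0.5248 -0.0467  0.175 ] vase [ 0.7049 -0.0603  0.148 ]
[ 0.4665 -0.2234  0.14  ] yel
(262, 141, 35, 42) ((280.0, 162.23077392578125), 23.911304473876953)
```

View pics/w1c.png

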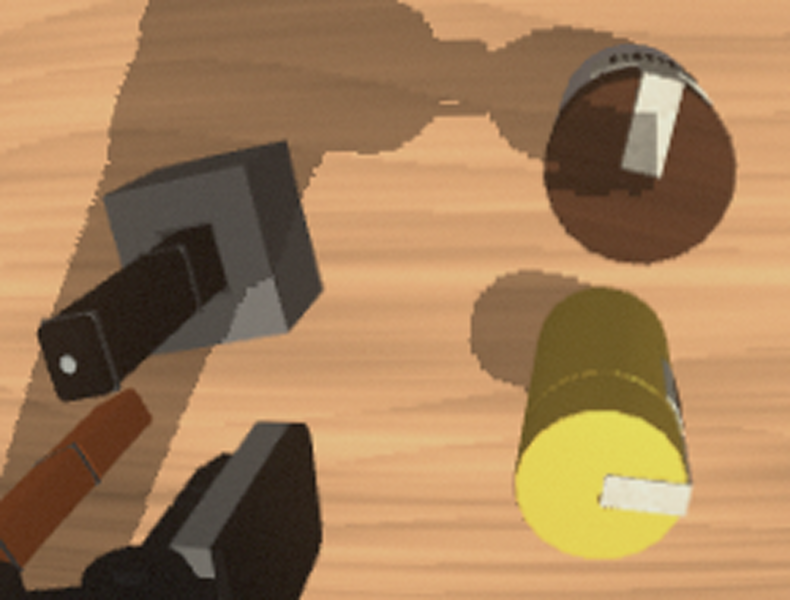

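Emit:
{"name": "carry_out", "arguments": {
  "steps": [
    {"ax":0,"ay":0,"az":0,"x":0,"y":0,"z":0,"gripper":85},
    {"ax":0,"ay":0,"az":0,"x":0,"y":0,"z":0,"gripper":85}
  ]
}}

```text
time_s: 2.6
position: [0.5716, -0.2202, 0.2912]
ee_rot: [-0.704, 0.71, 0.0, 0.0]
force: [-0.8, -0.5, -0.1]
finger_gap: 0.085
```

Emit:
{"name": "carry_out", "arguments": {
  "steps": [
    {"ax":0,"ay":0,"az":0,"x":5,"y":-16,"z":-20,"gripper":85},
    {"ax":0,"ay":0,"az":0,"x":0,"y":0,"z":-30,"gripper":85},
    {"ax":0,"ay":0,"az":0,"x":0,"y":0,"z":-30,"gripper":85},
    {"ax":0,"ay":0,"az":0,"x":0,"y":0,"z":-10,"gripper":85},
    {"ax":0,"ay":0,"az":0,"x":0,"y":0,"z":0,"gripper":85},
    {"ax":0,"ay":0,"az":0,"x":0,"y":0,"z":0,"gripper":85}
  ]
}}

```text
time_s: 3.2
position: [0.5773, -0.2379, 0.2025]
ee_rot: [-0.703, 0.711, -0.001, 0.0]
force: [0.7, 0.2, -0.0]
finger_gap: 0.0848
```

```bash
python3 - <<'E'
from h import *
o=get_obs();im=capture('wrist');cv2.imwrite('pics/w2.png',im)
cv2.imwrite('pics/s2.png',capture('side'))
print({k:np.round(o[k],4).tolist() for k in ['time_s','joints','position','ee_rot']})
import json;json.dump({k:np.array(o[k]).tolist() for k in o},open('o2.json','w'))
E
```

```text
{'time_s': 3.2, 'joints': [0.0256, 0.4464, 0.4336, 1.6467, -0.2061, 1.0921, -1.0651], 'position': [0.5773, -0.2379, 0.2025], 'ee_rot': [-0.7031, 0.7111, -0.0008, 0.0004]}
```

View pics/w2.png

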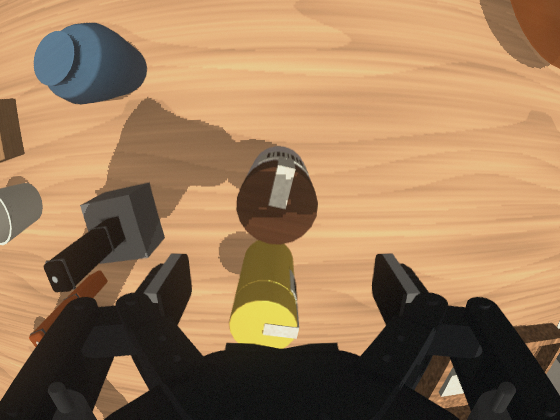

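View pics/s2.png

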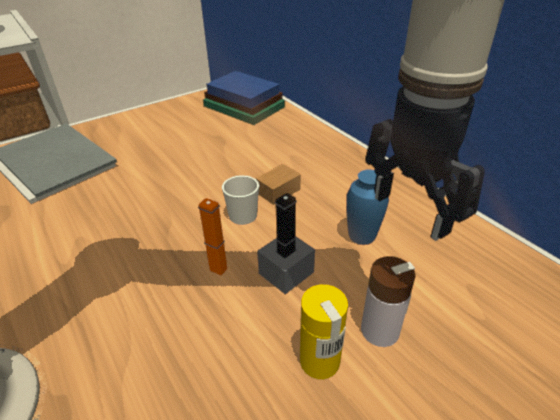

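```bash
python3 - <<'E'
from h import *
import json
o1=json.load(open('o1.json'));o2=json.load(open('o2.json'))
a=wray(292.7,172,o1);b=wray(277.5,204,o2)
print(tri([a,b]))
for (p,o) in ((a,o1),(b,o2)):
    print((p[0]+p[1]*(.14-p[0][2])/p[1][2]).round(4))
print(tri([wray(68/3.16+90,364/3.157+120,o1),wray(55,279,o2)]))
E
```

```text
(array([ 0.57978686, -0.23680865,  0.13874361]), [np.float64(2.571398191552391e-05), np.float64(2.5713981915430146e-05)])
[ 0.58   -0.2367  0.14  ]
[ 0.5802 -0.2368  0.14  ]
(array([ 0.52537062, -0.04665816,  0.17385638]), [np.float64(0.00022679356899306442), np.float64(0.00022679356899303946)])
```

Emit:
{"name": "carry_out", "arguments": {
  "steps": [
    {"ax":0,"ay":0,"az":0,"x":2,"y":1,"z":-25,"gripper":85},
    {"ax":0,"ay":0,"az":0,"x":0,"y":0,"z":-25,"gripper":85},
    {"ax":0,"ay":0,"az":0,"x":0,"y":0,"z":-25,"gripper":85},
    {"ax":0,"ay":0,"az":0,"x":0,"y":0,"z":-25,"gripper":85},
    {"ax":0,"ay":0,"az":0,"x":0,"y":0,"z":-5,"gripper":85},
    {"ax":0,"ay":0,"az":0,"x":0,"y":0,"z":0,"gripper":85},
    {"ax":0,"ay":0,"az":0,"x":0,"y":0,"z":0,"gripper":85}
  ]
}}

```text
time_s: 4.0
position: [0.5796, -0.2378, 0.098]
ee_rot: [-0.703, 0.711, -0.001, 0.001]
force: [0.2, 0.1, 0.5]
finger_gap: 0.0849
```

Emit:
{"name": "carry_out", "arguments": {
  "steps": [
    {"ax":0,"ay":0,"az":0,"x":0,"y":0,"z":0,"gripper":52},
    {"ax":0,"ay":0,"az":0,"x":0,"y":0,"z":0,"gripper":52},
    {"ax":0,"ay":0,"az":0,"x":0,"y":0,"z":0,"gripper":52},
    {"ax":0,"ay":0,"az":0,"x":0,"y":0,"z":0,"gripper":52},
    {"ax":0,"ay":0,"az":0,"x":0,"y":0,"z":0,"gripper":52},
    {"ax":0,"ay":0,"az":0,"x":0,"y":0,"z":0,"gripper":52}
  ],
  "grip_force": 25
}}

```text
time_s: 4.6
position: [0.5798, -0.2372, 0.098]
ee_rot: [-0.703, 0.711, -0.001, 0.001]
force: [-0.7, 1.0, 6.6]
finger_gap: 0.0609
```

Emit:
{"name": "carry_out", "arguments": {
  "steps": [
    {"ax":0,"ay":0,"az":0.1,"x":0,"y":0,"z":1,"gripper":52},
    {"ax":0,"ay":0,"az":0.13,"x":0,"y":0,"z":0,"gripper":52},
    {"ax":0,"ay":0,"az":0.13,"x":0,"y":0,"z":0,"gripper":52},
    {"ax":0,"ay":0,"az":0.13,"x":0,"y":0,"z":0,"gripper":52},
    {"ax":0,"ay":0,"az":0.13,"x":0,"y":0,"z":0,"gripper":52},
    {"ax":0,"ay":0,"az":0.13,"x":0,"y":0,"z":0,"gripper":52},
    {"ax":0,"ay":0,"az":0.13,"x":0,"y":0,"z":0,"gripper":52},
    {"ax":0,"ay":0,"az":0.13,"x":0,"y":0,"z":0,"gripper":52}
  ]
}}

```text
time_s: 5.4
position: [0.5793, -0.2391, 0.0984]
ee_rot: [0.96, -0.281, 0.002, 0.001]
force: [0.4, -2.3, -0.4]
finger_gap: 0.0607
```

Emit:
{"name": "carry_out", "arguments": {
  "steps": [
    {"ax":0,"ay":0,"az":0.13,"x":0,"y":0,"z":0,"gripper":52},
    {"ax":0,"ay":0,"az":0.13,"x":0,"y":0,"z":0,"gripper":52},
    {"ax":0,"ay":0,"az":0.13,"x":0,"y":0,"z":0,"gripper":52},
    {"ax":0,"ay":0,"az":0.13,"x":0,"y":0,"z":0,"gripper":52},
    {"ax":0,"ay":0,"az":0.13,"x":0,"y":0,"z":0,"gripper":52},
    {"ax":0,"ay":0,"az":0.13,"x":0,"y":0,"z":0,"gripper":52},
    {"ax":0,"ay":0,"az":0.13,"x":0,"y":0,"z":0,"gripper":52},
    {"ax":0,"ay":0,"az":0.12,"x":0,"y":0,"z":0,"gripper":52}
  ]
}}

```text
time_s: 6.2
position: [0.58, -0.2379, 0.0984]
ee_rot: [0.973, 0.229, 0.002, 0.001]
force: [2.0, -0.5, 0.9]
finger_gap: 0.0607
```

```bash
python3 - <<'E'
from h import *
o=get_obs()
cv2.imwrite('pics/s3.png',capture('side'))
print({k:np.round(o[k],4).tolist() for k in ['time_s','joints','position','ee_rot','force']},np.degrees(2*np.arctan2(o['ee_rot'][1],o['ee_rot'][0])))
E
```

```text
{'time_s': 6.2, 'joints': [0.412, 0.5399, -0.0879, 1.7113, 0.0583, 0.889, 0.7617], 'position': [0.58, -0.2379, 0.0984], 'ee_rot': [0.9735, 0.2288, 0.0016, 0.0011], 'force': [1.9718, -0.5381, 0.936]} 26.458472947244427
```

View pics/s3.png

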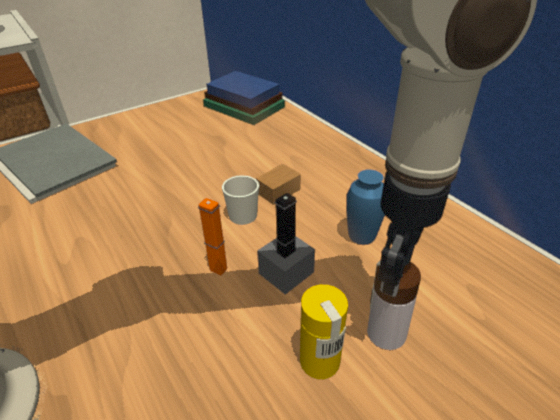

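Emit:
{"name": "carry_out", "arguments": {
  "steps": [
    {"ax":0,"ay":0,"az":0,"x":0,"y":0,"z":0,"gripper":85},
    {"ax":0,"ay":0,"az":0,"x":0,"y":0,"z":0,"gripper":85},
    {"ax":0,"ay":0,"az":0,"x":0,"y":0,"z":0,"gripper":85},
    {"ax":0,"ay":0,"az":0,"x":0,"y":0,"z":0,"gripper":85},
    {"ax":0,"ay":0,"az":0,"x":0,"y":0,"z":0,"gripper":85},
    {"ax":0,"ay":0,"az":0,"x":0,"y":0,"z":20,"gripper":85}
  ]
}}

```text
time_s: 6.85
position: [0.5759, -0.2361, 0.1145]
ee_rot: [0.974, 0.226, -0.003, -0.002]
force: [0.5, 0.4, -0.9]
finger_gap: 0.0853
```

Emit:
{"name": "carry_out", "arguments": {
  "steps": [
    {"ax":0,"ay":0,"az":0,"x":0,"y":0,"z":30,"gripper":85},
    {"ax":0,"ay":0,"az":0,"x":0,"y":0,"z":40,"gripper":85},
    {"ax":0,"ay":0,"az":0,"x":0,"y":0,"z":40,"gripper":85},
    {"ax":0,"ay":0,"az":0,"x":0,"y":0,"z":40,"gripper":85},
    {"ax":0,"ay":0,"az":0,"x":0,"y":0,"z":20,"gripper":85},
    {"ax":0,"ay":0,"az":0,"x":0,"y":0,"z":0,"gripper":85},
    {"ax":0,"ay":0,"az":0,"x":0,"y":0,"z":0,"gripper":85}
  ]
}}

```text
time_s: 7.55
position: [0.5782, -0.237, 0.287]
ee_rot: [0.974, 0.226, 0.0, 0.0]
force: [-0.0, -0.5, -0.4]
finger_gap: 0.0853
```

```bash
python3 - <<'E'
from h import *
import json
o=get_obs();w=capture('wrist');a=capture('scene');b=capture('side')
json.dump({k:np.array(o[k]).tolist() for k in o},open('o4.json','w'))
cv2.imwrite('pics/w4.png',w);cv2.imwrite('pics/sc4.png',a);cv2.imwrite('pics/sd4.png',b)
k=np.hstack([cv2.resize(a[160:260,90:190],(400,400),interpolation=2),cv2.resize(b[230:355,330:455],(400,400),interpolation=2)])
cv2.imwrite('pics/k4.png',k)
print({k:np.round(o[k],4).tolist() for k in ['time_s','joints','position','ee_rot','force']})
E
```

```text
{'time_s': 7.55, 'joints': [0.4158, 0.3603, -0.0927, 1.528, 0.0343, 1.2548, 0.7752], 'position': [0.5782, -0.237, 0.287], 'ee_rot': [0.974, 0.2264, 0.0, 0.0], 'force': [-0.0312, -0.4843, -0.3862]}
```

View pics/w4.png

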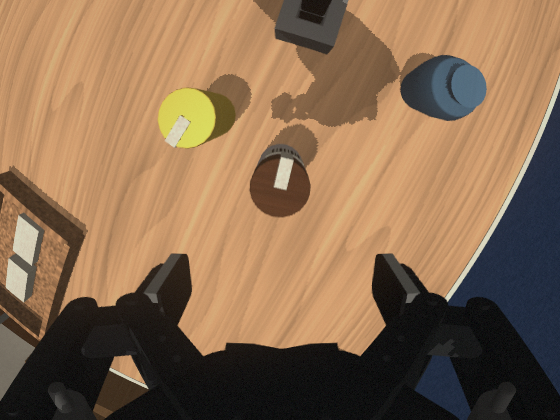

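View pics/k4.png

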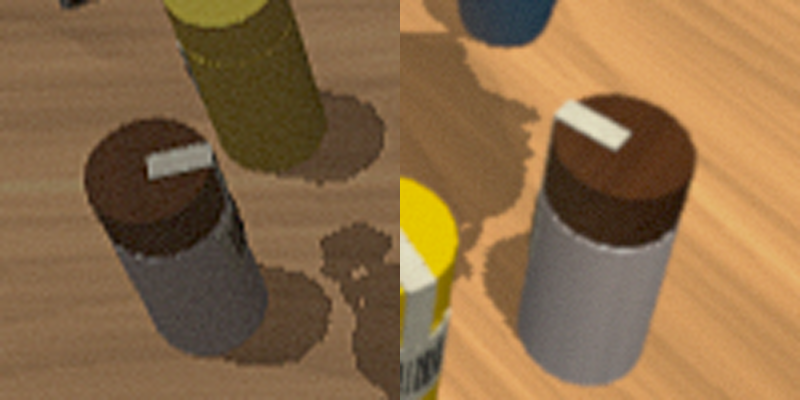

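```bash
python3 - <<'E'
from h import *
import json
o=json.load(open('o4.json'))
def w(u,v,z=.14):
    a,d=wray(u,v,o); return (a+d*(z-a[2])/d[2]).round(4)
c=w(280,186);e=w(288.5,159.5);s=w(281.5,189);print(c,s,e)
c2=tri([('scene',90+149/4,160+168/4),('side',330+222/3.2,230+143/3.2)]);print(c2)
e2=tri([('scene',90+210/4,160+155/4),('side',330+163/3.2,230+109/3.2)]);print(e2)
d=np.array([.53,-.043])
for cc,ee in((s,e),(c2[0],e2[0])):
    v=(ee-cc)[:2];y=np.arctan2(v[1],v[0]);t=np.arctan2(*(d-cc[:2])[::-1]);print(np.degrees([y,t]))
print(w(*[316,8],.175),w(466,85,.148))
E
```

```text
[ 0.5796 -0.2435  0.14  ] [ 0.5823 -0.2456  0.14  ] [ 0.5753 -0.2158  0.14  ]
(array([ 0.57991376, -0.24248015,  0.13733367]), [np.float64(0.0007151128593200812), np.float64(0.0007151128593200703)])
(array([ 0.57358421, -0.21326803,  0.13741761]), [np.float64(0.0005190726922540295), np.float64(0.0005190726922540162)])
[103.21908491 104.47457054]
[102.22559625 104.04806138]
[ 0.5339 -0.0799  0.175 ] [ 0.7032 -0.0576  0.148 ]
```

The label now faces about 103°, against 104° for the dock direction. The can stands at (0.580, -0.243) and is free of the fingers. Next I go above the wand.

Emit:
{"name": "carry_out", "arguments": {
  "steps": [
    {"ax":0,"ay":0,"az":-0.134,"x":-4,"y":0,"z":0,"gripper":85},
    {"ax":0,"ay":0,"az":-0.134,"x":-4,"y":16,"z":0,"gripper":85},
    {"ax":0,"ay":0,"az":-0.134,"x":-4,"y":16,"z":0,"gripper":85},
    {"ax":0,"ay":0,"az":-0.134,"x":-4,"y":16,"z":0,"gripper":85},
    {"ax":0,"ay":0,"az":-0.134,"x":-4,"y":16,"z":0,"gripper":85},
    {"ax":0,"ay":0,"az":-0.134,"x":-4,"y":16,"z":0,"gripper":85},
    {"ax":0,"ay":0,"az":-0.134,"x":-4,"y":16,"z":0,"gripper":85},
    {"ax":0,"ay":0,"az":-0.134,"x":-4,"y":16,"z":0,"gripper":85}
  ]
}}

```text
time_s: 8.5
position: [0.5453, -0.1244, 0.2856]
ee_rot: [0.952, -0.305, -0.001, 0.0]
force: [-0.2, -0.6, 0.6]
finger_gap: 0.0849
```

Emit:
{"name": "carry_out", "arguments": {
  "steps": [
    {"ax":0,"ay":0,"az":-0.134,"x":-4,"y":16,"z":0,"gripper":85},
    {"ax":0,"ay":0,"az":-0.134,"x":-4,"y":16,"z":0,"gripper":85},
    {"ax":0,"ay":0,"az":-0.134,"x":-4,"y":16,"z":0,"gripper":85},
    {"ax":0,"ay":0,"az":-0.134,"x":-4,"y":16,"z":0,"gripper":85},
    {"ax":0,"ay":0,"az":-0.134,"x":-4,"y":16,"z":0,"gripper":85},
    {"ax":0,"ay":0,"az":-0.134,"x":0,"y":0,"z":0,"gripper":85},
    {"ax":0,"ay":0,"az":0,"x":0,"y":0,"z":0,"gripper":85},
    {"ax":0,"ay":0,"az":0,"x":0,"y":0,"z":0,"gripper":85}
  ]
}}

```text
time_s: 9.3
position: [0.5259, -0.0454, 0.2863]
ee_rot: [0.76, -0.65, -0.001, 0.001]
force: [0.2, -0.6, 0.3]
finger_gap: 0.0849
```

```bash
python3 - <<'E'
from h import *
import json
o=get_obs();w=capture('wrist')
json.dump({k:np.array(o[k]).tolist() for k in o},open('o5.json','w'))
cv2.imwrite('pics/w5.png',w);
print({k:np.round(o[k],4).tolist() for k in ['time_s','joints','position','ee_rot','force']},np.degrees(2*np.arctan2(o['ee_rot'][1],o['ee_rot'][0])))
E
```

```text
{'time_s': 9.3, 'joints': [-0.0085, 0.1771, 0.0498, 1.7679, -0.0091, 1.1985, -1.3719], 'position': [0.5259, -0.0454, 0.2863], 'ee_rot': [0.7597, -0.6502, -0.0006, 0.0006], 'force': [0.2043, -0.5683, 0.3363]} -81.11671683382905
```

View pics/w5.png

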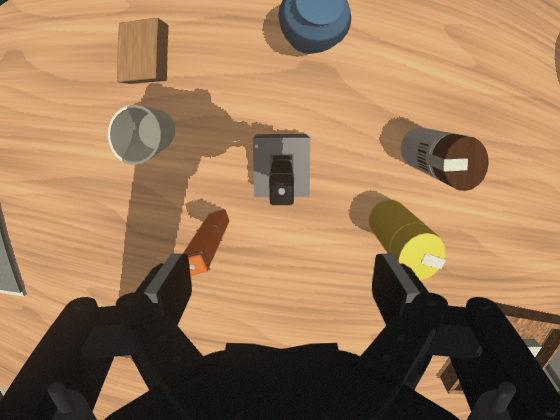

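```bash
python3 - <<'E'
from h import *
import json
o=json.load(open('o5.json'));w=cv2.imread('pics/w5.png')
cv2.imwrite('pics/w5c.png',cv2.resize(w[125:215,235:325],(600,600),interpolation=2))
def p(u,v,z):
    a,d=wray(u,v,o); return (a+d*(z-a[2])/d[2]).round(4)
print(p(281.5,191,.174))
tl,tr,br,bl=[p(*c,.06) for c in[(254,134),(309,135),(310,196),(254,197)]];print(tl,tr,br,bl,(tl+tr+br+bl)/4, np.degrees(np.arctan2(*(tr-tl)[1::-1])),np.degrees(np.arctan2(*(tl-bl)[1::-1])))
E
```

```text
[ 0.5256 -0.0475  0.174 ]
[ 0.562  -0.0082  0.06  ] [ 0.5711 -0.0743  0.06  ] [ 0.4956 -0.0888  0.06  ] [ 0.4833 -0.0191  0.06  ] [ 0.528  -0.0476  0.06  ] -82.16135310314688 7.885337252109691
```

View pics/w5c.png

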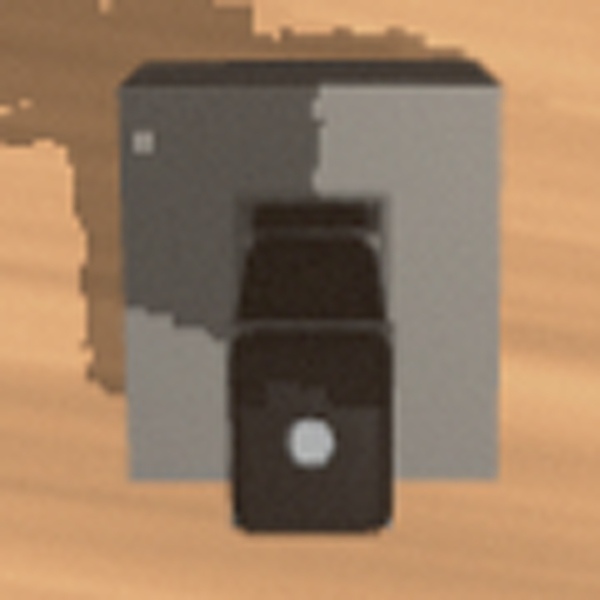

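Emit:
{"name": "carry_out", "arguments": {
  "steps": [
    {"ax":0,"ay":0,"az":0,"x":1,"y":-1,"z":-30,"gripper":85},
    {"ax":0,"ay":0,"az":0,"x":0,"y":0,"z":-35,"gripper":85},
    {"ax":0,"ay":0,"az":0,"x":0,"y":0,"z":-35,"gripper":85},
    {"ax":0,"ay":0,"az":0,"x":0,"y":0,"z":-35,"gripper":85},
    {"ax":0,"ay":0,"az":0,"x":0,"y":0,"z":-25,"gripper":85},
    {"ax":0,"ay":0,"az":0,"x":0,"y":0,"z":-12,"gripper":85},
    {"ax":0,"ay":0,"az":0,"x":0,"y":0,"z":0,"gripper":85},
    {"ax":0,"ay":0,"az":0,"x":0,"y":0,"z":0,"gripper":85}
  ]
}}

```text
time_s: 10.15
position: [0.5281, -0.0464, 0.116]
ee_rot: [0.759, -0.651, 0.0, -0.0]
force: [-0.1, -0.5, -0.7]
finger_gap: 0.0848
```

Emit:
{"name": "carry_out", "arguments": {
  "steps": [
    {"ax":0,"ay":0,"az":0,"x":0,"y":0,"z":0,"gripper":10},
    {"ax":0,"ay":0,"az":0,"x":0,"y":0,"z":0,"gripper":10},
    {"ax":0,"ay":0,"az":0,"x":0,"y":0,"z":0,"gripper":10},
    {"ax":0,"ay":0,"az":0,"x":0,"y":0,"z":0,"gripper":10},
    {"ax":0,"ay":0,"az":0,"x":0,"y":0,"z":0,"gripper":10},
    {"ax":0,"ay":0,"az":0,"x":0,"y":0,"z":0,"gripper":10},
    {"ax":0,"ay":0,"az":0,"x":0,"y":0,"z":0,"gripper":10},
    {"ax":0,"ay":0,"az":0,"x":0,"y":0,"z":0,"gripper":10}
  ],
  "grip_force": 50
}}

```text
time_s: 10.95
position: [0.5279, -0.046, 0.1157]
ee_rot: [0.759, -0.651, 0.0, -0.0]
force: [-0.7, 1.2, 5.3]
finger_gap: 0.0216
```

```bash
python3 - <<'E'
from h import *
cv2.imwrite('pics/s6.png',capture('side'))
E
```

```text
(no output)
```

View pics/s6.png

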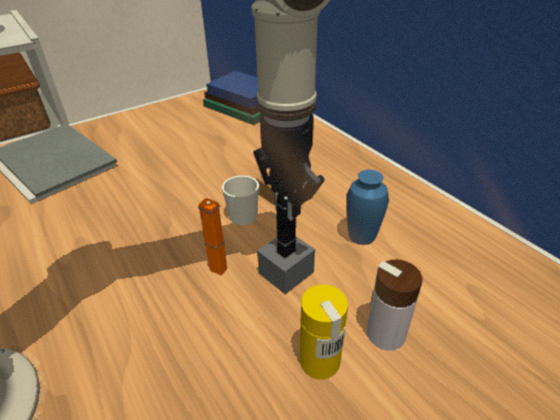

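Emit:
{"name": "carry_out", "arguments": {
  "steps": [
    {"ax":0,"ay":0,"az":0,"x":0,"y":0,"z":8,"gripper":10},
    {"ax":0,"ay":0,"az":0,"x":0,"y":0,"z":15,"gripper":10},
    {"ax":0,"ay":0,"az":0,"x":0,"y":0,"z":20,"gripper":10},
    {"ax":0,"ay":0,"az":0,"x":0,"y":0,"z":20,"gripper":10},
    {"ax":0,"ay":0,"az":0,"x":0,"y":0,"z":20,"gripper":10},
    {"ax":0,"ay":0,"az":0,"x":0,"y":0,"z":20,"gripper":10},
    {"ax":0,"ay":0,"az":0,"x":0,"y":0,"z":10,"gripper":10},
    {"ax":0,"ay":0,"az":0,"x":0,"y":0,"z":0,"gripper":10}
  ]
}}

```text
time_s: 11.8
position: [0.5281, -0.0463, 0.2294]
ee_rot: [0.759, -0.651, 0.001, -0.001]
force: [-0.6, 0.9, -1.5]
finger_gap: 0.0212
```

Emit:
{"name": "carry_out", "arguments": {
  "steps": [
    {"ax":-0.1,"ay":-0.02,"az":0,"x":0,"y":0,"z":0,"gripper":10},
    {"ax":-0.1,"ay":-0.02,"az":0,"x":0,"y":0,"z":0,"gripper":10},
    {"ax":-0.1,"ay":-0.02,"az":0,"x":0,"y":0,"z":0,"gripper":10},
    {"ax":-0.1,"ay":-0.03,"az":0,"x":0,"y":0,"z":0,"gripper":10},
    {"ax":0,"ay":0,"az":0,"x":0,"y":0,"z":0,"gripper":10}
  ]
}}

```text
time_s: 12.3
position: [0.5255, -0.0418, 0.2254]
ee_rot: [0.745, -0.635, 0.162, 0.123]
force: [0.3, 0.2, -1.6]
finger_gap: 0.0212
```

```bash
python3 - <<'E'
from h import *
o=get_obs()
print({k:np.round(o[k],4).tolist() for k in ['time_s','joints','position','ee_rot','force','finger_gap']},R.from_quat(o['ee_rot']).as_matrix().round(3))
cv2.imwrite('pics/s7.png',capture('side'))
E
```

```text
{'time_s': 12.3, 'joints': [-0.298, 0.2211, 0.0325, 1.9362, 0.4661, 1.0552, -1.9248], 'position': [0.5255, -0.0418, 0.2254], 'ee_rot': [0.7454, -0.6349, 0.1621, 0.1226], 'force': [0.27, 0.215, -1.6028], 'finger_gap': 0.0212} [[ 0.141 -0.986  0.086]
 [-0.907 -0.164 -0.389]
 [ 0.397 -0.023 -0.917]]
```

View pics/s7.png

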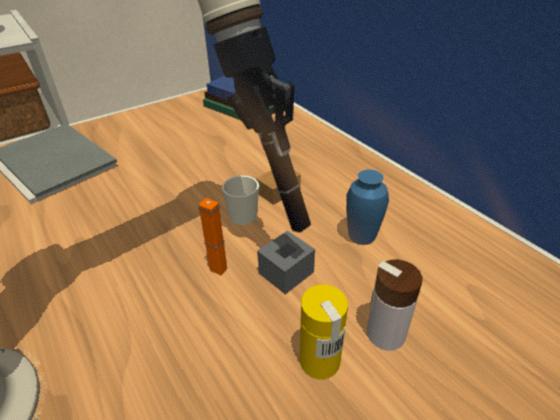

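Emit:
{"name": "carry_out", "arguments": {
  "steps": [
    {"ax":-0.1,"ay":0.02,"az":0.06,"x":0,"y":-5,"z":0,"gripper":10},
    {"ax":-0.1,"ay":0.02,"az":0.06,"x":3,"y":-10,"z":0,"gripper":10},
    {"ax":-0.1,"ay":0.02,"az":0.06,"x":3,"y":-10,"z":0,"gripper":10},
    {"ax":-0.08,"ay":0.02,"az":0.06,"x":3,"y":-5,"z":0,"gripper":10},
    {"ax":0,"ay":0,"az":0,"x":0,"y":0,"z":0,"gripper":10},
    {"ax":0,"ay":0,"az":0,"x":0,"y":0,"z":0,"gripper":10}
  ]
}}

```text
time_s: 12.95
position: [0.5358, -0.0773, 0.2277]
ee_rot: [0.782, -0.499, 0.263, 0.264]
force: [-0.4, -0.1, -1.1]
finger_gap: 0.021
```

```bash
cat > st.py <<'E'
from h import *
o=get_obs()
M=R.from_quat(o['ee_rot']).as_matrix();tz=M[:,2]
print({k:np.round(o[k],4).tolist() for k in ['time_s','joints','position','force','finger_gap']},M.round(3).tolist())
L=np.array([.580,-.243,.08])+.031*np.array([-.22,.976,0])
p=o['position'];tip=p+.1007*tz
s=(L-tip)@tz; off=L-tip-s*tz
print('tip',tip.round(4),'tilt',np.degrees(np.arccos(-tz[2])),'range',s,'off needed shift',off.round(4))
E
python3 st.py
```

```text
{'time_s': 12.95, 'joints': [-0.4414, 0.3313, 0.0274, 1.9823, 0.8181, 1.1679, -2.0194], 'position': [0.5358, -0.0773, 0.2277], 'force': [-0.4169, -0.1329, -1.1062], 'finger_gap': 0.021} [[0.362, -0.92, 0.149], [-0.643, -0.362, -0.675], [0.675, 0.149, -0.722]]
tip [ 0.5508 -0.1453  0.1549] tilt 43.74643886404724 range 0.10298237685270638 off needed shift [ 0.0071  0.0021 -0.0006]
```

Emit:
{"name": "carry_out", "arguments": {
  "steps": [
    {"ax":0,"ay":0,"az":0,"x":4,"y":-5,"z":-6,"gripper":10},
    {"ax":0,"ay":0,"az":0,"x":4,"y":-5,"z":-6,"gripper":10},
    {"ax":0,"ay":0,"az":0,"x":2,"y":-3,"z":-5,"gripper":10},
    {"ax":0,"ay":0,"az":0,"x":0,"y":0,"z":0,"gripper":10},
    {"ax":0,"ay":0,"az":0,"x":0,"y":0,"z":0,"gripper":10},
    {"ax":0,"ay":0,"az":0,"x":0,"y":0,"z":0,"gripper":10}
  ]
}}

```text
time_s: 13.55
position: [0.5464, -0.0889, 0.2113]
ee_rot: [0.783, -0.498, 0.265, 0.263]
force: [0.3, 0.4, -0.7]
finger_gap: 0.0211
```

```bash
python3 st.py; python3 - <<'E'
from h import *
import json
o=get_obs();w=capture('wrist');a=capture('scene');b=capture('side')
json.dump({k:np.array(o[k]).tolist() for k in o},open('o8.json','w'))
cv2.imwrite('pics/w8.png',w)
k=np.hstack([cv2.resize(a[130:270,90:290],(571,400),interpolation=2)[:,:400],cv2.resize(b[165:365,240:440],(400,400),interpolation=2)])
cv2.imwrite('pics/k8.png',k)
E
```

```text
{'time_s': 13.55, 'joints': [-0.424, 0.3638, 0.0392, 1.9837, 0.8424, 1.1258, -2.029], 'position': [0.5464, -0.0889, 0.2113], 'force': [0.2544, 0.4494, -0.7048], 'finger_gap': 0.0211} [[0.364, -0.919, 0.153], [-0.64, -0.366, -0.676], [0.677, 0.148, -0.721]]
tip [ 0.5618 -0.157   0.1387] tilt 43.87855996338728 range 0.08174789282129791 off needed shift [-0.0011 -0.0005  0.0002]
```

View pics/k8.png

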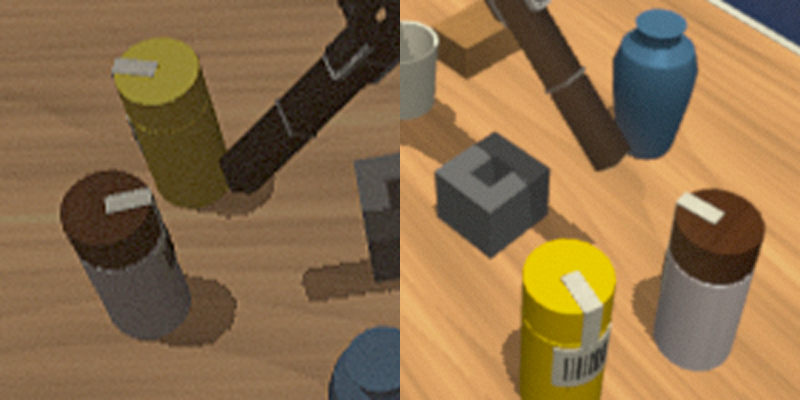

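View pics/w8.png

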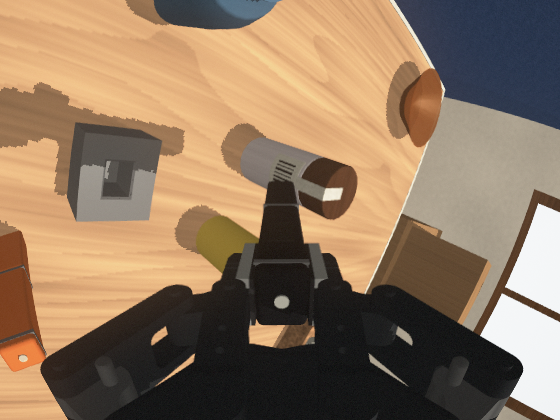

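```bash
python3 - <<'E'
from h import *
import json
o=json.load(open('o8.json'));M=R.from_quat(o['ee_rot']).as_matrix();tz=M[:,2]
p=np.array(o['position']);tip=p+.1007*tz
X=np.array([tip,tip-.03*tz,tip+.08*tz])
q=proj('scene',X);print('scene crop',((q-[90,130])*2.857).round(0).tolist())
q=proj('side',X);print('side crop',((q-[240,165])*2+[400,0]).round(0).tolist())
c=[np.array([tip+a*.014*M[:,1]+b*.011*M[:,0] for a,b in((1,1),(1,-1),(-1,-1),(-1,1))])]
print(((proj('scene',c[0])-[90,130])*2.857).round(0).tolist(),((proj('side',c[0])-[240,165])*2+[400,0]).round(0).tolist())
l=tri([('scene',90+111/2.857,130+205/2.857),('side',240+322/2,165+218/2)]);print('lid',l)
e=tri([('scene',90+150/2.857,130+197/2.857),('side',240+283/2,165+202/2)]);print('strip end',e)
v=(e[0]-l[0])[:2];print(np.degrees(np.arctan2(v[1],v[0])))
E
```

```text
scene crop [[233.0, 178.0], [257.0, 154.0], [170.0, 240.0]]
side crop [[616.0, 159.0], [596.0, 125.0], [670.0, 247.0]]
[[213.0, 161.0], [238.0, 163.0], [252.0, 196.0], [227.0, 195.0]] [[620.0, 164.0], [597.0, 172.0], [613.0, 154.0], [635.0, 146.0]]
lid (array([ 0.58113683, -0.24118008,  0.13798187]), [np.float64(0.003033964400320713), np.float64(0.0030339644003205654)])
strip end (array([ 0.57298163, -0.21445193,  0.1351519 ]), [np.float64(0.0012309108010942111), np.float64(0.0012309108010941715)])
106.96780509086301
```

The predicted tip and axis match both pictures to within a few pixels, and the wand touches nothing. Handing in now.

```bash
python3 st.py; python3 -c "
from bench import *
print(job_done())"
```

```text
{'time_s': 13.7, 'joints': [-0.4242, 0.3637, 0.0392, 1.9837, 0.8425, 1.1258, -2.0291], 'position': [0.5465, -0.0888, 0.2113], 'force': [-0.162, 0.1713, -1.177], 'finger_gap': 0.0214} [[0.364, -0.919, 0.153], [-0.64, -0.366, -0.676], [0.677, 0.148, -0.721]]
tip [ 0.5619 -0.1569  0.1388] tilt 43.88272400446758 range 0.0818649244994959 off needed shift [-0.0012 -0.0005  0.0002]
the job is handed in; nothing more can be done
None
```

I turned the canister about 117° where it stood and let it go. Then I drew the black scanner out of its dock, tilted it and held it aimed at the label. I handed the job in at 13.7 s; no verdict is reported.

- **Canister:** the label direction measured 102–107° across views, against about 104° toward the dock. The canister is upright and moved about 7 mm from its start.
- **Scanner:** it is tilted 44°, with the reading end 139 mm up and 82 mm from the label. Its axis passes about 1 mm from the label's middle, going by the arm pose and the measured can position.
- **Contact:** in the pictures the scanner touches nothing but the fingers. The vase, cup, carton and look-alikes were not touched.
- **Disagreements:** the scanner tip seen in the scene and side pictures matched the computed one to a few pixels, about 3 mm. The last triangulation of the lid was the loosest check, with a 3 mm ray residual. My first dock-corner pairing across the two views was wrong, so I re-measured the dock from single views on its top plane. The first two move calls were refused as invalid input and moved nothing.

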